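# Seal the charcoal tin and step its refill counter to 8

## Robot

A 7-joint arm with a two-finger parallel gripper is mounted at the origin on the work surface. World frame = base frame: x ahead of the robot, y to its left, z up, the work surface at z = 0. Lengths are in m, angles in rad, forces in N, time in s.
With the tool pointing down it reaches from about 0.425 to 1.025 m from the base axis. Payload 3.6 kg.
Tool frame: the origin (TCP) lies between the finger pads; the fingertips stand 22 mm ahead of it and the grasp point (between the pads) lies 3 mm ahead of it; y points along the fingers, x is the direction in which the jaws open and shut, and the axes are right-handed (so a half turn about y gives the same grasp; the last joint's range is limited). The gripper opens to 85 mm and grips with 20 to 120 N. Pads are 22 mm wide; open, the fingers measure 114 mm over their backs; the gripper's body (76 mm by 85 mm) begins 54 mm behind the grasp point. The pads swing forward as they close: fully open they stand 13 mm farther back than shut.
Start: joints at [1.087, 0.591, 0.048, 1.609, -0.033, 0.943, -0.034], TCP at [0.276, -0.671, 0.253] pointing down, gripper open.
Joint ranges: [-2.69, 2.69], [-0.47, 2.24], [-1.27, 1.36], [0.19, 2.51], [-1.53, 4.68], [0.08, 2.07], [-3.09, 3.09]. Speed limits (rad/s): [2.57, 2.57, 3.14, 3.14, 3.14, 3.14, 3.14].

## Interface

Orientations are given as a 3x3 rotation matrix whose columns are the frame's x, y, z axes.
In Python, from workcell import sense, viewer, order, spotter gives the robot as it stands. The module is installed in compiled form; this text tells all that it offers.
- The arm moves only by the tool play_rows, never from a script. Its argument "deltas" is a list that holds one entry, the list of rows, each a list of 6 numbers: the shift along the world's x, y, z in units of 0.02 m (1.0 is 0.02 m), then the turn, a rotation vector about the world's x, y, z in units of 360 degrees (1.0 is 360 degrees). In form: [[[x, y, z, rx, ry, rz], ...]]. A call has 1 to 8 rows; each row shifts and turns the commanded pose from where the row before left it; what a row does not reach is not made up. A row lasts 1/8 s, in which the tool goes at most 62.5 mm and 10.7 degrees, less where a joint would pass 70% of its speed; a pose out of reach is approached as far as the arm can. A call with a number of a shift or a turn outside -1 to 1 is refused whole. A call with a gripper value outside its range is refused whole. "fingers" is the closure, from -1 (fully open) to 1 (shut), so that 0 is half open, set as the call begins (left out, the last holds). The fingers move at their own pace and stop on an object; "squeeze" is the grip in N (left out, the last holds). Time passes only in rows, so rows that do not move let the fingers close. It gives the time, the measured TCP pose, the force and the opening at its end, in the units of the state.
- sense(): the state, without advancing time (a new reading comes with each control period).
- viewer.get_image(name): name is "side" or "top"; returns a dict with "frame" (480x640x3 uint8, red, green, blue), "range_z" (480x640 float32, m along the optical axis (not along the pixel's ray), 0 where there is no reading), "fov_y" (degrees; the focal length in pixels is half the picture's height over the tangent of half this angle, whatever the lens; pixels are square), "cx", "cy" (the principal point, pixels), "k1" (the pictures are not rectified: a ray, as slopes to the right and down, at radius r is drawn at 1 + k1 r^2 times it, then the intrinsics apply), "origin" and "rotation" of the camera in the world. Camera axes: x right, y down, z forward; pixel columns grow to the right and rows downward; lengths in m; the calibration is good to about 2 mm. A picture is of the moment at which its call begins.
- order.close_job(): hands the job in, once; it reports no verdict.
Trained networks look in the newest picture that a camera, given by its name, has taken for a name from the list of things; names that differ only in an ending like _2 or _b are one class to them, and where a whole thing is asked for, a point or a joint stands for the part that bears it (a point fixed in the world has none). Each returns a list of dicts, best first, with "p" (0 to 1); they miss things now and then, are a little off and sometimes report something else, mostly with a low value. They report only what shows in the picture. A call takes as long as a camera call. They do not tell look-alikes from the thing itself.
- spotter.recognise(camera, name): "box" ([left, top, width, height] in pixels, round what is visible of it).
The state is a dict: "t": time; "qpos": joint angles; "joint_velocities": joint speeds; "joint_efforts": joint torques, N m; "tcp_pos": TCP position; "tool_rot": TCP orientation; "force": force on the tool from outside, world axes, zero at the start; "wrist_torque": the same for the moment, N m; "finger_gap": finger opening in m.
Only numpy, scipy, OpenCV 4.12 (cv2) and the standard library are available. Lean on these libraries where they do the work, as an engineer would, in place of code of your own. Each camera call takes 0.05 s, during which the arm holds its last target.

## Task

The charcoal tin has just been topped up for the eighth time and its lid only rests on the gasket: press the lid down all round its edge until it sits fully home. Then press the button of the step counter, one full click at a time, until 8 stands at the mark, and stop there. Leave the lighter and the small box that lie near them in place.

Things in the scene. Friction and masses are not known exactly. Their poses are not given: they have to be found in the camera images.
- tin: round steel charcoal tin, 140 mm across, rim 150 mm above the surface, fixed in place; origin at the centre of its underside, z up. Four black rubber gasket blocks stand 5 mm out of the rim at 64 mm from the axis, on the tin's +x, +y, -x and -y sides. Each sinks under about 8 N and stays down; its travel ends level with the rim
- lid: loose round steel lid, 150 mm across, plate 4 mm thick, 220 g, lying centred on the gasket blocks, with a plug below that keeps it centred within about 4 mm; it rocks by a few mm while it is pressed. Black knob in the middle, 28 mm across, its top 24 mm above the plate's underside. Origin at the centre of the plate's underside, which is 155 mm above the surface at first and 150 mm when the lid is home
- counter: grey step counter, a box 120 (x) x 92 (y) x 110 mm high, fixed in place; origin at the centre of its underside. On its top: a window over a white drum with black figures (centre of the window at x 0, y +18 mm), with two black arrow points at x 0 on either side of the window, which are the mark; and a black step button (x -27, y -26 mm)
- step_top (a point): centre of the flat top of the black step button, 30 mm across, 132 mm above the surface when up. It goes straight down
- step (a joint): travel of the step button in m: 0 up, 0.0125 fully down on its stop. It pushes back with 2 N when up, at most about 4 N on the way down, then meets the rigid stop, and springs up by itself. One full press (it trips at about 9 mm), followed by a full release, moves the drum on by one figure; it cannot be turned back
- drum (a joint): angle of the numbered drum in rad: 0.628 (36 degrees) a figure, 0 when the figure 0 is at the mark, 5.03 when 8 is at the mark; it clicks into place at each figure. Figures 0 to 9 follow one another round the drum and their tops point to the counter's +x side (upright as seen from the robot's side). At the start a figure from 3 to 6 shows
- eight (a point): middle of the figure 8 on the drum's surface; at the mark it is at x 0, y +18, z +106 mm in the counter's frame
- lid_p0 (a point): centre of a dark round thumb pad on the lid's upper face, 62 mm from its centre on its +x side, above a gasket block; 159 mm above the surface at first, 154 mm when this point is home
- lid_p1 (a point): centre of a dark round thumb pad on the lid's upper face, 62 mm from its centre on its +y side, above a gasket block; 159 mm above the surface at first, 154 mm when this point is home
- lid_p2 (a point): centre of a dark round thumb pad on the lid's upper face, 62 mm from its centre on its -x side, above a gasket block; 159 mm above the surface at first, 154 mm when this point is home
- lid_p3 (a point): centre of a dark round thumb pad on the lid's upper face, 62 mm from its centre on its -y side, above a gasket block; 159 mm above the surface at first, 154 mm when this point is home
- lighter: bystander: long grey gas lighter lying along its own x, about 205 mm long, 24 mm wide, 25 mm high; origin underneath, where the nozzle leaves the handle
- firelighters: bystander: small cardboard box lying flat, 45 x 70 x 22 mm; origin under its centre
Not all that is in view belongs to the job. Leave any turquoise look-alike of the counter alone.

How it is judged:
On the way, in this order (a step that is already met when the one before it is completed fails the run):
1. the lid is home all round its edge (z of each of lid_p0, lid_p1, lid_p2, lid_p3 in the frame of tin below 0.1562 m), for 0.2 s.
2. the figure 8 stands at the mark (x of eight in the frame of counter between -0.006 and 0.006 m and z of eight in the frame of counter above 0.097 m), for 0.2 s.
At the end, for the whole second after the job is handed in: All four thumb pads of the lid are within 2.2 mm of their fully home height on the tin, the figure 8 is within 6 mm of the mark with the drum at rest, and the step button is up (all of step 1 and all of step 2 and velocity of joint drum below 0.1 rad/s and value of joint step below 0.002 m); the robot touches nothing.
It fails at once if the lighter is moved by more than 40 mm (distance of lighter from where it was at the start of the episode above 0.04 m).
It fails at once if the firelighters is moved by more than 40 mm (distance of firelighters from where it was at the start of the episode above 0.04 m).
It also fails if it takes over 58 s, if anything falls off the work surface, if the arm or the gripper's body presses on something with over 40 N, if the wrist force passes 120 N, or if a joint passes its speed limit or range.

## Working session

There is one attempt and no reset: what is moved stays moved. The work goes in short steps, Python scripts to look and compute and a tool call to move; the robot and the scene stay as the last step left them, time stands still between calls to the robot, and variables do not carry over. Pictures are saved under pics/ and viewed, and the job is handed in when it is done.

Besides the shell and the picture viewer there is one more tool, called as name(argument=value, ...) on one line, values as JSON. play_rows: Moves the arm, as the interface text tells. Its arguments: {"type":"object","properties":{"deltas":{"type":"array"},"fingers":{"type":"number"},"squeeze":{"type":"number"}},"required":["deltas"]}

```bash
mkdir -p pics; ls; cat > h.py <<'E'
import numpy as np, cv2
from workcell import sense, viewer, order, spotter
def cam(n):
    d=viewer.get_image(n); h=d["frame"].shape[0]
    f=h/2/np.tan(np.radians(d["fov_y"])/2)
    d["f"]=f; d["K"]=np.array([[f,0,d["cx"]],[0,f,d["cy"]],[0,0,1]]); d["D"]=np.array([d["k1"],0,0,0,0.])
    d["R"]=np.array(d["rotation"]); d["o"]=np.array(d["origin"]); return d
def slopes(d,u,v):
    return cv2.undistortPoints(np.array([[[u,v]]],float),d["K"],d["D"])[0,0]
def atz(d,u,v,z):
    s=slopes(d,u,v); r=d["R"]@np.array([s[0],s[1],1]); t=(z-d["o"][2])/r[2]; return d["o"]+t*r
def atd(d,u,v):
    s=slopes(d,u,v); z=d["range_z"][int(round(v)),int(round(u))]; return d["o"]+d["R"]@np.array([s[0],s[1],1])*z
def proj(d,P):
    p=d["R"].T@(np.array(P)-d["o"]); r,_=cv2.projectPoints(p.reshape(1,1,3),np.zeros(3),np.zeros(3),d["K"],d["D"]); return r[0,0]
def save(im,n): cv2.imwrite("pics/"+n+".png",cv2.cvtColor(im,cv2.COLOR_RGB2BGR))
E
python3 - <<'E'
from h import *
s=sense(); print(s["t"],s["tcp_pos"],s["force"],s["finger_gap"]); print(np.round(s["tool_rot"],3))
for n in("side","top"):
    d=cam(n); save(d["frame"],n+"0"); print(n,d["o"],np.round(d["R"],3),d["f"],d["k1"])
    for k in("tin","lid","counter","step_top","eight","lid_p0","lighter","firelighters"):
        print(k,[(np.round(q["box"]),round(q["p"],2)) for q in spotter.recognise(n,k)][:4])
E
```

```text
pics
0.0 [ 0.27517393 -0.66990782  0.25215492] [ 0.13914886  0.2479846  -0.66612495] 0.08556675926420593
[[ 0.38  -0.001  0.925]
 [-0.925  0.002  0.38 ]
 [-0.002 -1.    -0.   ]]
side [0.20621866 0.64307074 0.83257146] [[-0.895 -0.33   0.3  ]
 [-0.446  0.659 -0.605]
 [ 0.002 -0.676 -0.737]] 506.1440140672413 -0.08278461707267526
tin [(array([332., 161.,  65.,  59.]), 0.91)]
lid [(array([336., 129.,  63.,  42.]), 0.89)]
counter [(array([308., 295.,  82.,  93.]), 0.9), (array([236., 243.,  74.,  75.]), 0.86), (array([199., 307.,  80.,  94.]), 0.8), (array([268., 392.,  90.,  88.]), 0.71)]
step_top [(array([362., 304.,  18.,  17.]), 0.61), (array([323., 396.,  25.,  20.]), 0.59), (array([280., 239.,  14.,  21.]), 0.49), (array([239., 311.,  16.,  17.]), 0.49)]
eight [(array([298., 430.,  30.,  21.]), 0.97), (array([333., 325.,  27.,  20.]), 0.75), (array([223., 338.,  26.,  19.]), 0.7), (array([278., 239.,  13.,  15.]), 0.66)]
lid_p0 [(array([331., 130.,  68.,  42.]), 0.77)]
lighter [(array([307., 252.,  53.,  29.]), 0.59)]
firelighters [(array([233., 225.,  28.,  29.]), 0.77)]
top [0.35826213 0.04238605 1.48405564] [[-0.02  -0.992  0.125]
 [-1.     0.02  -0.001]
 [-0.001 -0.125 -0.992]] 565.9651263790054 -0.015594516676911639
tin [(array([397., 228.,  26.,  43.]), 0.7), (array([402., 210.,  67.,  66.]), 0.34)]
lid [(array([405., 212.,  63.,  61.]), 0.67)]
counter [(array([188., 210.,  64.,  61.]), 0.89), (array([246., 275.,  44.,  55.]), 0.78), (array([265., 199.,  50.,  59.]), 0.69), (array([165., 289.,  54.,  58.]), 0.56)]
step_top [(array([227., 235.,  14.,  13.]), 0.4)]
eight [(array([172., 307.,  18.,  23.]), 0.7), (array([275., 220.,  17.,  17.]), 0.56), (array([252., 298.,  13.,  17.]), 0.56), (array([207., 232.,  14.,  23.]), 0.52)]
lid_p0 [(array([404., 210.,  64.,  60.]), 0.93)]
lighter [(array([333., 208.,  12.,  78.]), 0.57)]
firelighters [(array([312., 170.,  33.,  26.]), 0.55)]
```

View pictures.

View pics/side0.png

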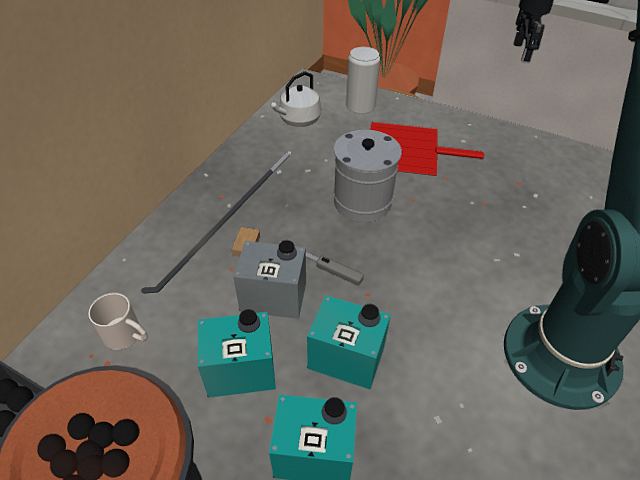

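View pics/top0.png

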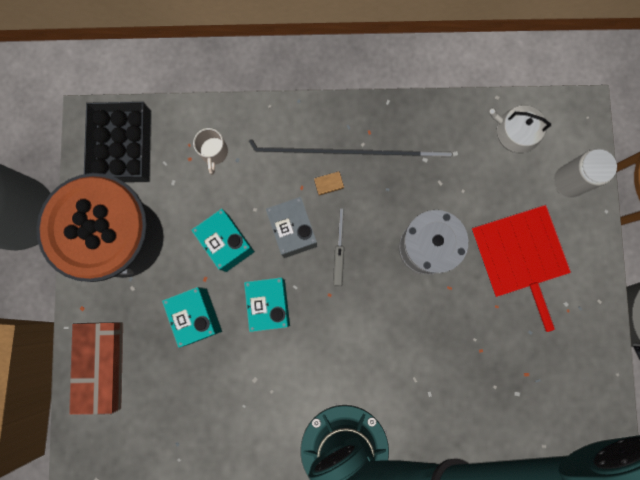

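The side view shows the grey counter at (270,275), next to three turquoise look-alikes at (345,340), (235,350) and (313,435). In the top view the grey one is at (292,228). It fits because it is the only grey one. The lid is at (367,150) in the side view and (437,241) in the top view. I'll confirm with an enlarged crop and measure.

```bash
python3 - <<'E'
from h import *
d=cam("side"); t=cam("top")
a=cv2.resize(d["frame"][225:325,225:325],(380,380),interpolation=cv2.INTER_CUBIC)
b=cv2.resize(t["frame"][190:270,260:340],(380,380),interpolation=cv2.INTER_CUBIC)
save(np.hstack([a,b]),"c1")
a=cv2.resize(d["frame"][115:215,320:420],(380,380),interpolation=cv2.INTER_CUBIC)
b=cv2.resize(t["frame"][200:280,397:477],(380,380),interpolation=cv2.INTER_CUBIC)
save(np.hstack([a,b]),"c2")
# lid blobs in top
g=cv2.cvtColor(t["frame"],cv2.COLOR_RGB2GRAY)[205:277,400:472]
m=(g<95).astype(np.uint8)
n,l,st,c=cv2.connectedComponentsWithStats(m)
for i in range(1,n):
    if st[i,4]>8: 
        u,v=c[i]+[400,205]; print("top",st[i,4],u.round(1),v.round(1),atz(t,u,v,.159).round(4),atd(t,u,v).round(4))
for u,v in((304,232),): print("btn",atz(t,u,v,.132),atd(t,u,v))
for u,v in((287,249),): print("btn side",atz(d,u,v,.132),atd(d,u,v))
E
```

```text
top 40 446.2 216.9 [ 0.5622 -0.2503  0.159 ] [ 0.5619 -0.2499  0.1607]
top 39 412.0 230.4 [ 0.5316 -0.1679  0.159 ] [ 0.5315 -0.1678  0.1597]
top 203 408.9 256.3 [ 0.4704 -0.1582  0.159 ] [ 0.4703 -0.1581  0.1598]
top 114 437.7 239.9 [ 0.5079 -0.2275  0.159 ] [ 0.5052 -0.2228  0.1825]
top 40 461.0 251.1 [ 0.4802 -0.2814  0.159 ] [ 0.4805 -0.2821  0.1562]
top 13 402.7 262.8 [ 0.4555 -0.143   0.159 ] [ 0.4673 -0.1654 -0.0016]
top 41 426.8 265.0 [ 0.4491 -0.1992  0.159 ] [ 0.4493 -0.1995  0.1572]
btn [0.5366656  0.08819189 0.132     ] [0.53591365 0.08799882 0.13769879]
btn side [0.53496909 0.09548163 0.132     ] [0.53429151 0.09661026 0.13344393]
```

View pics/c1.png

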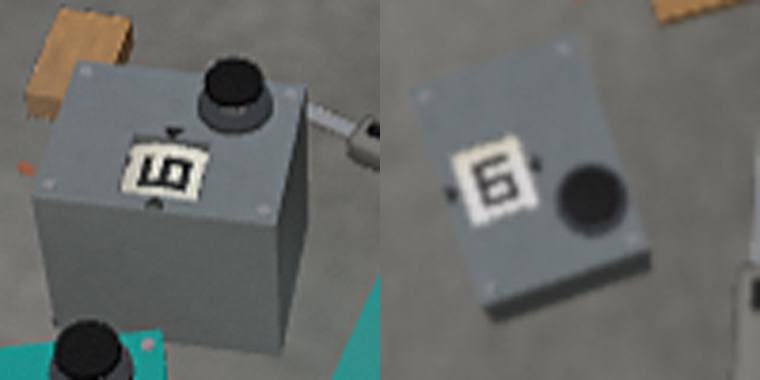

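View pics/c2.png

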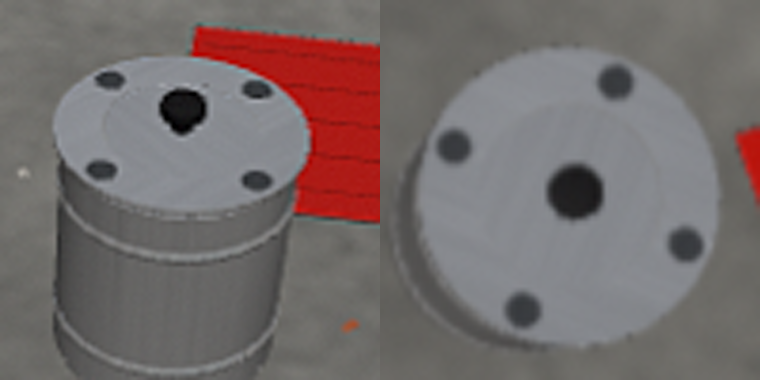

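```bash
python3 - <<'E'
from h import *
d=cam("side"); t=cam("top")
print(atz(t,304.6,232.1,.132),atz(d,286.6,246.6,.132))
for im,c,x0,y0 in((t,"top",290,218),(d,"side",272,232)):
    g=cv2.cvtColor(im["frame"],cv2.COLOR_RGB2GRAY)[y0:y0+32,x0:x0+32]
    n,l,st,ce=cv2.connectedComponentsWithStats((g<45).astype(np.uint8))
    for i in range(1,n):
        if st[i,4]>20: print(c,st[i],ce[i]+[x0,y0],atz(im,*(ce[i]+[x0,y0]),.132))
# corners of counter top screws, from crop -> world at z .110
P=[((562-380)/4.75+260,48/4.75+190),((422-380)/4.75+260,95/4.75+190),((488-380)/4.75+260,288/4.75+190),((632-380)/4.75+260,240/4.75+190)]
W=[atz(t,*p,.110) for p in P]; 
S=[atz(d,85/3.8+225,70/3.8+225,.11),atz(d,48/3.8+225,185/3.8+225,.11),atz(d,263/3.8+225,211/3.8+225,.11),atz(d,291/3.8+225,93/3.8+225,.11)]
for w in(W,S):
    w=np.array(w)[:,:2]; c=w.mean(0); ex=(w[0]+w[1]-w[2]-w[3]); ex/=np.linalg.norm(ex); ey=np.array([-ex[1],ex[0]])
    print(c,np.degrees(np.arctan2(ex[1],ex[0])),"btn",c-.027*ex-.026*ey,"win",c+.018*ey)
    win=c+.018*ey
# rectified window from both
w=np.array(W)[:,:2]
out=[]
for im,w in((t,W),(d,S)):
    w=np.array(w)[:,:2]; c=w.mean(0); ex=(w[0]+w[1]-w[2]-w[3]); ex/=np.linalg.norm(ex); ey=np.array([-ex[1],ex[0]])
    M=np.zeros((380,380,2),np.float32); q=[]
    for X,Y in((.035,.053),(.035,-.017),(-.035,-.017),(-.035,.053)):
        p=c+X*ex+Y*ey; q.append(proj(im,[p[0],p[1],.108]))
    H=cv2.getPerspectiveTransform(np.float32(q),np.float32([[0,0],[380,0],[380,380],[0,380]]))
    out.append(cv2.warpPerspective(im["frame"],H,(380,380),flags=cv2.INTER_CUBIC))
save(np.hstack(out),"fig")
E
```

```text
[0.53639277 0.08675028 0.132     ] [0.53855949 0.09046444 0.132     ]
top [  9   8  12  11 111] [304.10810811 230.99099099] [0.53911257 0.08789192 0.132     ]
side [  7   9  16  12 158] [286.10126582 246.65189873] [0.53933415 0.09100037 0.132     ]
[0.55701706 0.12123918] 18.479659120391105 btn [0.53965045 0.0880217 ] win [0.55131164 0.13831103]
[0.55871047 0.12024989] 17.980113549552733 btn [0.54105491 0.08718509] win [0.55315411 0.13737084]
```

View pics/fig.png

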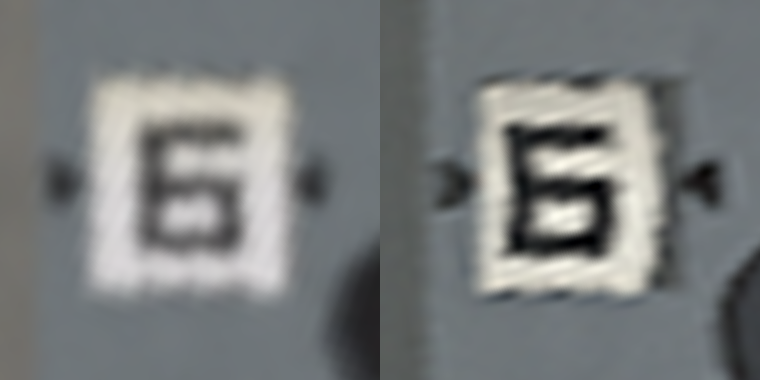

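play_rows(deltas=[[[1,1,0.3,0,0,0],[1,1,0.3,0,0,0],[1,1,0,0,0,0],[1,1,0,0,0,0],[1,1,0,0,0,0],[1,1,0,0,0,0],[1,1,0,0,0,0],[1,1,0,0,0,0]]], fingers=1, squeeze=60)

```text
t: 2.1
tcp_pos: [0.4361, -0.51, 0.2654]
tool_rot: [[0.38, 0.0, 0.925], [-0.925, -0.0, 0.38], [0.0, -1.0, 0.0]]
force: [0.1, 1.1, -0.4]
finger_gap: -0.0001
```

Both rectified views show a 6, with a lower-left stroke, so two presses are needed. The button is at about (0.5395, 0.0885); the four estimates agree within 3 mm. Next I go over the first lid pad at (0.480, -0.281).

play_rows(deltas=[[[0.22,1,0,0,0,0],[0.22,1,0,0,0,0],[0.22,1,0,0,0,0],[0.22,1,0,0,0,0],[0.22,1,0,0,0,0],[0.22,1,0,0,0,0],[0.22,1,0,0,0,0],[0.22,1,0,0,0,0]]])

```text
t: 3.1
tcp_pos: [0.471, -0.3493, 0.2653]
tool_rot: [[0.38, 0.0, 0.925], [-0.925, -0.0, 0.38], [0.0, -1.0, 0.0]]
force: [0.1, -0.6, 0.5]
finger_gap: 0.0001
```

play_rows(deltas=[[[0.2,1,0,0,0,0],[0.22,1,0,0,0,0],[0,1,-0.5,0,0,0],[0,0.44,-1,0,0,0],[0,0,-1,0,0,0],[0,0,-0.9,0,0,0],[0,0,-0.3,0,0,0],[0,0,0,0,0,0]]])

```text
t: 4.1
tcp_pos: [0.4788, -0.2814, 0.1909]
tool_rot: [[0.38, -0.001, 0.925], [-0.925, 0.0, 0.38], [-0.001, -1.0, -0.001]]
force: [0.6, 0.5, 0.0]
finger_gap: 0.0001
```

play_rows(deltas=[[[0,0,-0.3,0,0,0],[0,0,-0.15,0,0,0],[0,0,-0.1,0,0,0],[0,0,-0.05,0,0,0],[0,0,0,0,0,0]]])

```text
t: 4.72
tcp_pos: [0.4792, -0.2819, 0.1804]
tool_rot: [[0.38, 0.0, 0.925], [-0.925, -0.0, 0.38], [0.0, -1.0, 0.0]]
force: [-1.8, 0.7, 6.4]
finger_gap: 0.0001
```

play_rows(deltas=[[[0,0,-0.1,0,0,0],[0,0,-0.05,0,0,0],[0,0,0,0,0,0]]])

```text
t: 5.1
tcp_pos: [0.4791, -0.2821, 0.1777]
tool_rot: [[0.38, 0.0, 0.925], [-0.925, -0.0, 0.38], [0.001, -1.0, 0.0]]
force: [-2.4, 1.9, 9.2]
finger_gap: 0.0003
```

play_rows(deltas=[[[0,0,-0.07,0,0,0],[0,0,-0.05,0,0,0],[0,0,0,0,0,0]]])

```text
t: 5.48
tcp_pos: [0.4791, -0.2822, 0.1766]
tool_rot: [[0.38, 0.0, 0.925], [-0.925, -0.0, 0.38], [0.001, -1.0, 0.0]]
force: [-4.6, 2.6, 18.7]
finger_gap: 0.0002
```

play_rows(deltas=[[[0,0,-0.05,0,0,0],[0,0,0,0,0,0]]])

```text
t: 5.72
tcp_pos: [0.4791, -0.2822, 0.1764]
tool_rot: [[0.379, 0.001, 0.925], [-0.925, -0.0, 0.379], [0.001, -1.0, 0.0]]
force: [-6.4, 3.2, 25.2]
finger_gap: -0.0002
```

play_rows(deltas=[[[0,0,0.5,0,0,0],[0,0,0.5,0,0,0],[-0.3,0.9,0,0,0,0],[-0.4,1,0,0,0,0],[-0.4,1,0,0,0,0],[-0.4,1,0,0,0,0],[0,0.2,0,0,0,0],[0,0,-0.2,0,0,0]]])

```text
t: 6.72
tcp_pos: [0.4498, -0.1997, 0.1891]
tool_rot: [[0.381, 0.001, 0.925], [-0.925, -0.001, 0.381], [0.001, -1.0, 0.001]]
force: [-0.9, -0.6, -0.6]
finger_gap: 0.0003
```

play_rows(deltas=[[[0,0,-0.25,0,0,0],[0,0,-0.15,0,0,0],[0,0,-0.1,0,0,0],[0,0,-0.1,0,0,0],[0,0,0,0,0,0]]])

```text
t: 7.35
tcp_pos: [0.4491, -0.2007, 0.1774]
tool_rot: [[0.379, -0.0, 0.925], [-0.925, -0.0, 0.379], [0.0, -1.0, -0.0]]
force: [-2.2, -0.3, 7.6]
finger_gap: -0.0003
```

play_rows(deltas=[[[0,0,-0.07,0,0,0],[0,0,-0.05,0,0,0],[0,0,-0.05,0,0,0],[0,0,0,0,0,0]]])

```text
t: 7.85
tcp_pos: [0.4492, -0.2006, 0.1764]
tool_rot: [[0.379, 0.0, 0.926], [-0.926, -0.0, 0.379], [0.0, -1.0, -0.0]]
force: [-7.7, 2.7, 29.9]
finger_gap: 0.0002
```

play_rows(deltas=[[[0,0,0.5,0,0,0],[0,0,0.5,0,0,0],[0.5,0.2,0,0,0,0],[0.9,0.3,0,0,0,0],[0.9,0.3,0,0,0,0],[0.9,0.35,0,0,0,0],[0.9,0.4,0,0,0,0],[0,0,-0.2,0,0,0]]])

```text
t: 8.85
tcp_pos: [0.5336, -0.1674, 0.1895]
tool_rot: [[0.383, 0.002, 0.924], [-0.924, 0.0, 0.383], [0.001, -1.0, 0.002]]
force: [-0.5, 0.1, 0.5]
finger_gap: 0.0001
```

play_rows(deltas=[[[0,0,-0.25,0,0,0],[0,0,-0.15,0,0,0],[0,0,-0.1,0,0,0],[0,0,-0.1,0,0,0],[0,0,0,0,0,0]]])

```text
t: 9.48
tcp_pos: [0.5299, -0.1691, 0.1782]
tool_rot: [[0.379, -0.002, 0.925], [-0.925, 0.0, 0.379], [-0.001, -1.0, -0.001]]
force: [-2.9, 1.6, 7.3]
finger_gap: -0.0003
```

play_rows(deltas=[[[0,0,-0.07,0,0,0],[0,0,-0.05,0,0,0],[0,0,0,0,0,0]]])

```text
t: 9.85
tcp_pos: [0.5301, -0.1691, 0.1769]
tool_rot: [[0.379, -0.001, 0.925], [-0.925, 0.0, 0.379], [-0.001, -1.0, -0.001]]
force: [-4.5, 2.2, 14.9]
finger_gap: -0.0001
```

play_rows(deltas=[[[0,0,-0.06,0,0,0],[0,0,-0.05,0,0,0],[0,0,0,0,0,0]]])

```text
t: 10.22
tcp_pos: [0.5301, -0.1691, 0.1766]
tool_rot: [[0.379, -0.001, 0.926], [-0.926, 0.0, 0.379], [-0.001, -1.0, -0.001]]
force: [-7.6, 2.5, 27.8]
finger_gap: -0.0003
```

play_rows(deltas=[[[0,0,0.5,0,0,0],[0,0,0.5,0,0,0],[0.3,-1,0,0,0,0],[0.4,-1,0,0,0,0],[0.4,-1,0,0,0,0],[0.4,-1,0,0,0,0],[0,0,0,0,0,0],[0,0,-0.2,0,0,0]]])

```text
t: 11.22
tcp_pos: [0.561, -0.2483, 0.1887]
tool_rot: [[0.38, -0.0, 0.925], [-0.925, 0.001, 0.38], [-0.001, -1.0, -0.0]]
force: [0.2, 1.1, 0.4]
finger_gap: -0.0002
```

play_rows(deltas=[[[0,0,-0.25,0,0,0],[0,0,-0.15,0,0,0],[0,0,-0.1,0,0,0],[0,0,-0.1,0,0,0],[0,0,0,0,0,0]]])

```text
t: 11.85
tcp_pos: [0.5608, -0.2477, 0.1775]
tool_rot: [[0.381, -0.001, 0.925], [-0.925, 0.001, 0.381], [-0.001, -1.0, -0.0]]
force: [-2.7, 1.5, 4.4]
finger_gap: -0.0001
```

play_rows(deltas=[[[0,0,-0.07,0,0,0],[0,0,-0.05,0,0,0],[0,0,0,0,0,0]]])

```text
t: 12.22
tcp_pos: [0.5609, -0.2477, 0.1762]
tool_rot: [[0.381, -0.001, 0.925], [-0.925, 0.001, 0.381], [-0.001, -1.0, -0.0]]
force: [-4.1, 2.2, 11.4]
finger_gap: -0.0001
```

play_rows(deltas=[[[0,0,-0.06,0,0,0],[0,0,-0.05,0,0,0],[0,0,0,0,0,0]]])

```text
t: 12.6
tcp_pos: [0.5609, -0.2477, 0.176]
tool_rot: [[0.381, -0.001, 0.925], [-0.925, 0.001, 0.381], [-0.001, -1.0, -0.0]]
force: [-6.8, 3.5, 23.4]
finger_gap: 0.0002
```

play_rows(deltas=[[[0,0,0.7,0,0,0],[0,0,1,0,0,0],[0,0.8,0.8,0,0,0],[0,1,0,0,0,0],[0,1,0,0,0,0],[0,1,0,0,0,0],[0,1,0,0,0,0],[0,1,0,0,0,0]]])

```text
t: 13.6
tcp_pos: [0.561, -0.1312, 0.222]
tool_rot: [[0.38, -0.001, 0.925], [-0.925, 0.0, 0.38], [-0.0, -1.0, -0.0]]
force: [-0.3, 0.9, -0.1]
finger_gap: 0.0
```

play_rows(deltas=[[[-0.2,1,0,0,0,0],[-0.2,1,0,0,0,0],[-0.2,1,0,0,0,0],[-0.2,1,0,0,0,0],[-0.2,1,0,0,0,0],[0,1,0,0,0,0],[0,1,0,0,0,0],[0,0,0,0,0,0]]])

```text
t: 14.6
tcp_pos: [0.541, 0.0096, 0.2224]
tool_rot: [[0.383, 0.0, 0.924], [-0.924, 0.001, 0.383], [-0.001, -1.0, 0.0]]
force: [-0.3, -0.6, 0.1]
finger_gap: -0.0003
```

```bash
python3 - <<'E'
from h import *
d=cam("side"); t=cam("top")
Pd=[(.4802,-.2814),(.4491,-.1992),(.5316,-.1679),(.5622,-.2503)]
C=np.array([.5058,-.2247])
for im,n in((d,"side"),(t,"top")):
    v,u=np.mgrid[100:300,320:480]; u=u.ravel();v=v.ravel()
    s=cv2.undistortPoints(np.stack([u,v],1).astype(float)[:,None],im["K"],im["D"])[:,0]
    z=im["range_z"][v,u]; W=im["o"]+(np.c_[s,np.ones(len(s))]*z[:,None])@im["R"].T
    r=np.hypot(*(W[:,:2]-C).T); m=(z>0)&(r<.070)&(r>.02)&(W[:,2]>.13)&(W[:,2]<.175)
    A=np.c_[W[m,:2]-C,np.ones(m.sum())]
    for _ in range(3):
        c=np.linalg.lstsq(A,W[m,2],rcond=None)[0]
    print(n,m.sum(),"res",np.std(W[m,2]-A@c),"pads z",[round(float(c@[p[0]-C[0],p[1]-C[1],1]),4) for p in Pd])
    save(im["frame"],n+"1")
    g=im["frame"]
# pad pixel shift, top and side
for im,n,(x0,y0,w,h) in((t,"top",(400,205,72,72)),(d,"side",(330,125,75,50))):
    g=cv2.cvtColor(im["frame"],cv2.COLOR_RGB2GRAY)[y0:y0+h,x0:x0+w]
    k,l,st,ce=cv2.connectedComponentsWithStats((g<95).astype(np.uint8))
    for i in range(1,k):
        if 12<st[i,4]<60:
            p=ce[i]+[x0,y0]; print(n,p.round(1),atz(im,*p,.154).round(4))
E
```

```text
side 1892 res 0.005321773213974413 pads z [0.1564, 0.1507, 0.1514, 0.1571]
top 2491 res 0.0028024728768150085 pads z [0.155, 0.1551, 0.1553, 0.1552]
top [445.9 217.2] [ 0.5622 -0.2507  0.154 ]
top [411.9 230.7] [ 0.5317 -0.1685  0.154 ]
top [460.4 251.5] [ 0.4798 -0.281   0.154 ]
top [426.2 265. ] [ 0.4494 -0.1989  0.154 ]
side [348.6 137.5] [ 0.5638 -0.2521  0.154 ]
side [387. 140.] [ 0.4821 -0.2828  0.154 ]
side [346.3 161. ] [ 0.5333 -0.1705  0.154 ]
side [386.8 163.9] [ 0.4513 -0.2006  0.154 ]
```

```bash
python3 - <<'E'
from h import *
d=cam("side")
for nm,z in(("side0",.159),("side1",.154)):
    f=cv2.imread("pics/%s.png"%nm); x0,y0,w,h=330,125,75,50
    g=cv2.cvtColor(f,cv2.COLOR_BGR2GRAY)[y0:y0+h,x0:x0+w]
    k,l,st,ce=cv2.connectedComponentsWithStats((g<95).astype(np.uint8))
    for i in range(1,k):
        if 12<st[i,4]<60:
            p=ce[i]+[x0,y0]; print(nm,p.round(1),atz(d,*p,z).round(4))
E
```

```text
side0 [348.5 135.5] [ 0.5645 -0.2524  0.159 ]
side0 [387.2 138.2] [ 0.4822 -0.2828  0.159 ]
side0 [346.3 159.2] [ 0.5333 -0.1701  0.159 ]
side0 [387.1 162. ] [ 0.4513 -0.2009  0.159 ]
side1 [348.6 137.5] [ 0.5638 -0.2521  0.154 ]
side1 [387. 140.] [ 0.4821 -0.2828  0.154 ]
side1 [346.3 161. ] [ 0.5333 -0.1705  0.154 ]
side1 [386.8 163.9] [ 0.4513 -0.2006  0.154 ]
```

View pics/side1.png

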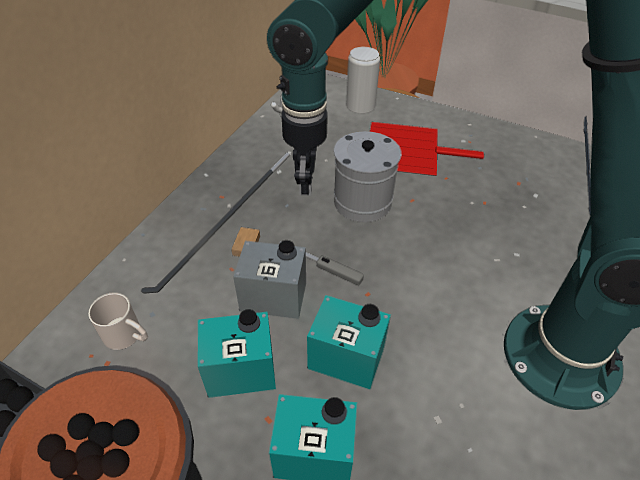

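All four pads dropped by the same ~1.9 px (5 mm), so the lid is level and home. The side view shows the gripper at (305,180), clear of everything. Now to the button.

play_rows(deltas=[[[0,1,0,0,0,0],[-0.1,1,0,0,0,0],[0,1,-0.5,0,0,0],[0,0.95,-0.5,0,0,0],[0,0,-1,0,0,0],[0,0,-0.8,0,0,0],[0,0,-0.2,0,0,0],[0,0,0,0,0,0]]])

```text
t: 15.75
tcp_pos: [0.5391, 0.0857, 0.1621]
tool_rot: [[0.379, -0.0, 0.925], [-0.925, -0.0, 0.379], [0.0, -1.0, -0.001]]
force: [-0.7, 0.7, -0.3]
finger_gap: 0.0001
```

```bash
python3 - <<'E'
from h import *
d=cam("side"); t=cam("top")
a=cv2.resize(d["frame"][205:325,215:335],(400,400),interpolation=cv2.INTER_CUBIC)
b=cv2.resize(t["frame"][190:270,260:340],(400,400),interpolation=cv2.INTER_CUBIC)
save(np.hstack([a,b]),"c3")
E
```

```text
(no output)
```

View pics/c3.png

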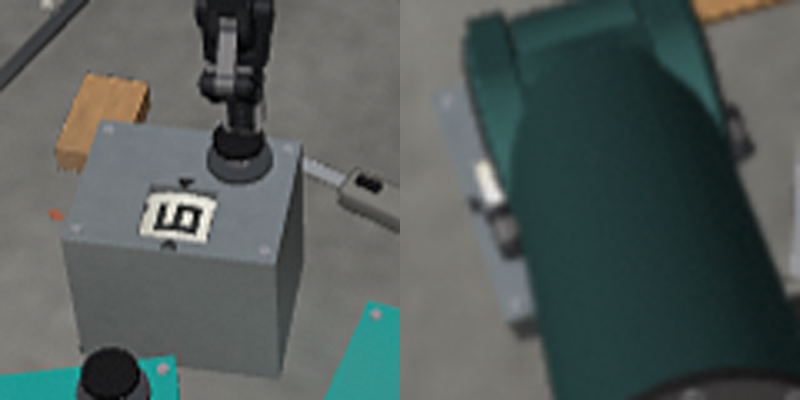

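The fingertips stand just above the black button (crop (240,145)), and the figure is still 6. Pressing.

play_rows(deltas=[[[0,0.12,-0.3,0,0,0],[0,0,-0.3,0,0,0],[0,0,-0.25,0,0,0],[0,0,-0.15,0,0,0],[0,0,-0.08,0,0,0],[0,0,0,0,0,0]]])

```text
t: 16.6
tcp_pos: [0.5397, 0.0891, 0.1415]
tool_rot: [[0.38, 0.001, 0.925], [-0.925, 0.001, 0.38], [-0.0, -1.0, 0.001]]
force: [-1.2, 1.7, 8.5]
finger_gap: -0.0002
```

On the stop, with 8.5 N and the TCP at 0.1415. Full release, then check.

play_rows(deltas=[[[0,0,0.3,0,0,0],[0,0,0.4,0,0,0],[0,0,0.38,0,0,0],[0,0,0,0,0,0],[0,0,0,0,0,0]]])

```text
t: 17.23
tcp_pos: [0.5386, 0.0882, 0.162]
tool_rot: [[0.38, -0.001, 0.925], [-0.925, -0.0, 0.38], [0.0, -1.0, -0.001]]
force: [-0.5, 0.5, -0.7]
finger_gap: -0.0002
```

```bash
python3 - <<'E'
from h import *
d=cam("side")
a=cv2.resize(d["frame"][205:325,215:335],(500,500),interpolation=cv2.INTER_CUBIC)
save(a,"c4"); s=sense(); print(s["tcp_pos"],s["force"])
E
```

```text
[0.53859461 0.08832086 0.16194968] [ 0.1385937   0.24404308 -0.38721539]
```

View pics/c4.png

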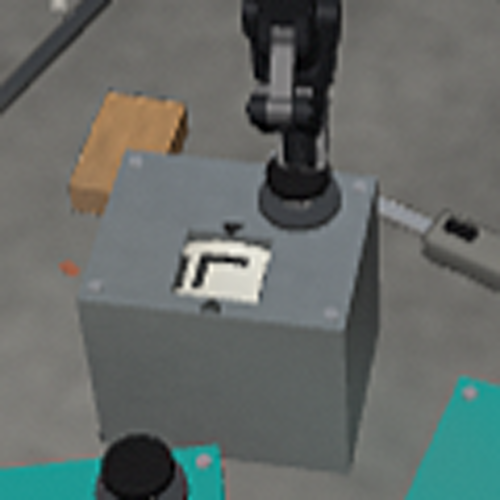

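The window at (225,268) now shows a 7. One more press.

play_rows(deltas=[[[0,0,-0.3,0,0,0],[0,0,-0.3,0,0,0],[0,0,-0.25,0,0,0],[0,0,-0.15,0,0,0],[0,0,-0.08,0,0,0],[0,0,0,0,0,0]]])

```text
t: 18.02
tcp_pos: [0.5391, 0.0885, 0.1415]
tool_rot: [[0.38, -0.0, 0.925], [-0.925, -0.0, 0.38], [0.0, -1.0, -0.0]]
force: [-3.3, -0.0, 9.1]
finger_gap: 0.0
```

play_rows(deltas=[[[0,0,0.3,0,0,0],[0,0,0.4,0,0,0],[0,0,0.7,0,0,0],[0,0,1,0,0,0],[0,0,1,0,0,0],[0,0,1,0,0,0],[0,0,0,0,0,0]]])

```text
t: 18.9
tcp_pos: [0.5402, 0.0889, 0.2305]
tool_rot: [[0.38, 0.004, 0.925], [-0.925, 0.001, 0.38], [0.001, -1.0, 0.004]]
force: [0.2, 1.0, 0.3]
finger_gap: 0.0002
```

play_rows(deltas=[[[-0.2,-1,0,0,0,0],[-0.2,-1,0,0,0,0],[-0.2,-1,0,0,0,0],[-0.2,-1,0,0,0,0],[-0.2,-1,0,0,0,0],[0,-1,0,0,0,0],[0,0,0,0,0,0],[0,0,0,0,0,0]]])

```text
t: 19.9
tcp_pos: [0.5186, -0.0315, 0.2283]
tool_rot: [[0.379, -0.001, 0.925], [-0.925, 0.0, 0.379], [-0.001, -1.0, -0.001]]
force: [0.3, -0.7, 0.1]
finger_gap: 0.0003
```

```bash
python3 - <<'E'
from h import *
d=cam("side"); t=cam("top")
a=cv2.resize(d["frame"][205:325,215:335],(400,400),interpolation=cv2.INTER_CUBIC)
b=cv2.resize(t["frame"][190:270,260:340],(400,400),interpolation=cv2.INTER_CUBIC)
save(np.hstack([a,b]),"c5")
save(d["frame"],"side5")
for im,n,(x0,y0,w,h) in((t,"top",(400,205,72,72)),(d,"side",(330,125,75,50))):
    g=cv2.cvtColor(im["frame"],cv2.COLOR_RGB2GRAY)[y0:y0+h,x0:x0+w]
    k,l,st,ce=cv2.connectedComponentsWithStats((g<95).astype(np.uint8))
    for i in range(1,k):
        if 12<st[i,4]<60: print(n,(ce[i]+[x0,y0]).round(1))
s=sense(); print(s["t"],s["tcp_pos"],s["force"])
E
```

```text
top [445.9 217.2]
top [411.9 230.7]
top [460.4 251.5]
top [426.2 265. ]
side [348.6 137.5]
side [387. 140.]
side [346.3 161. ]
side [386.8 163.9]
20.0 [ 0.51891182 -0.03064466  0.22846224] [-0.16556913  0.04637066 -0.1661399 ]
```

View pics/c5.png

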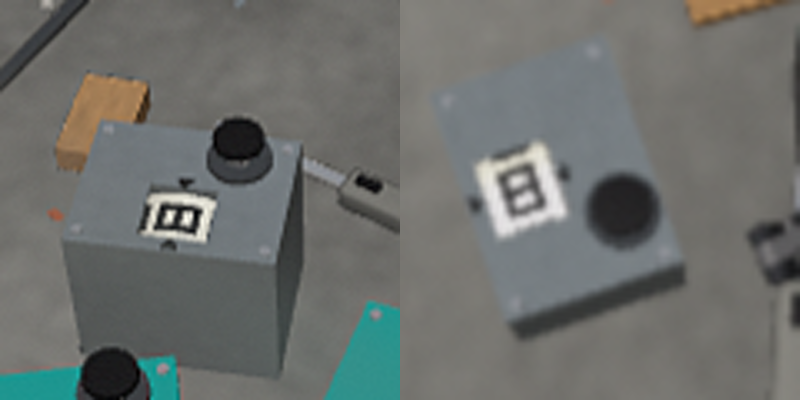

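View pics/side5.png

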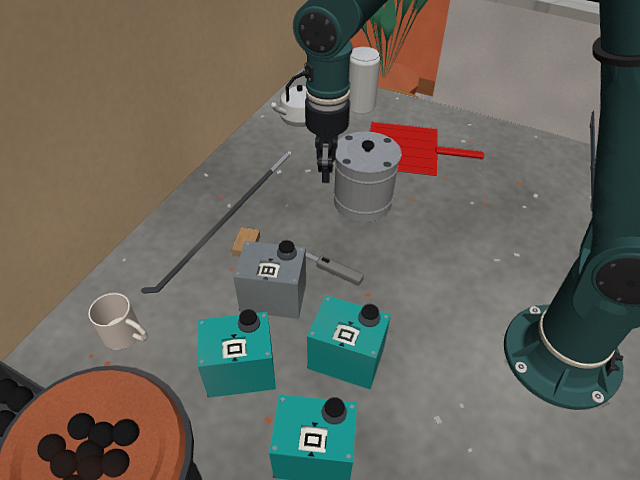

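Both views show an 8 between the arrows, side crop (178,215) and top crop (522,190), with the button up. The lid pads have not shifted, the lighter and box are in place, and the arm is clear. Handing in.

```bash
python3 -c "
from workcell import order
print(order.close_job())"
```

```text
the job is handed in; nothing more can be done
None
```

I pressed the lid home at all four thumb pads, clicked the grey step counter twice (6 → 7 → 8), and handed the job in at about 20 s. No verdict was reported.

- **Lid:** each pad stopped at a TCP height of about 0.176 m under 23–30 N, which is its home height. In the side view all four pads had dropped evenly by about 5 mm, and they had not shifted at the last look. The plane fit to the top camera's depth gave a level lid at about 0.155 m. The fit to the side camera's depth was noisy (5 mm residual, 0.151–0.157 m), so I did not rely on it.
- **Counter:** both presses reached the stop at 8.5–9 N, with a full release after each. The last pictures from both cameras show the 8 between the arrows and the button up.
- **Bystanders:** the lighter and the small box look unmoved in the last pictures. I did not touch the turquoise look-alikes.
- **Arm:** it was clear of everything, with no contact force, when I handed in.

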